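# Turn the wire winder to its loading position

### The arm

A 6-joint arm with a two-finger parallel gripper is mounted at the origin on the work surface. World frame = base frame: x ahead of the robot, y to its left, z up, the work surface at z = 0. Lengths are in m, angles in rad, forces in N, time in s.
With the tool pointing down it reaches from about 0.275 to 0.725 m from the base axis. Payload 15.9 kg.
Tool frame: the origin (TCP) lies midway between the tips of the shut fingers; the grasp point (between the pads) lies 19 mm behind it; z points along the fingers, y is the direction in which the jaws open and shut (so a half turn about z gives the same grasp; the last joint's range is limited). The gripper opens to 85 mm and grips with 20 to 120 N. Pads are 22 mm wide; open, the fingers measure 114 mm over their backs; the gripper's body (76 mm by 85 mm) begins 54 mm behind the grasp point. The pads swing forward as they close: fully open they stand 13 mm farther back than shut.
Start: joints at [1.168, 0.213, -0.034, 1.323, 0, 1.571], TCP at [0.196, 0.46, 0.194] pointing down, gripper open.
Joint ranges: [-2.98, 2.98], [-0.74, 1.72], [-1.14, 1.35], [-2.1, 2.04], [-1.57, 1.44], [-3.14, 3.14]. Speed limits (rad/s): [1.89, 1.89, 2.39, 2.57, 3.14, 3.14].

### API

Orientations are given as a rotation vector (axis times angle).
In Python, from rig import bot gives the robot as it stands.
- The arm moves only by the tool carry_out, never from a script. Its argument "plan" is a list that holds one entry, the list of rows, each a list of 6 numbers: the shift along the tool's x, y, z in m, then the turn, a rotation vector about the tool's x, y, z in degrees. In form: [[[dx, dy, dz, ax, ay, az], ...]]. A call has 1 to 20 rows; each row is the pose to reach, as a shift and turn from the pose commanded when the call began, along the tool's axes at that moment; what a row does not reach only later rows make up. A row lasts 1/10 s, in which the tool goes at most 50 mm and 8.59 degrees, less where a joint would pass 70% of its speed; a pose out of reach is approached as far as the arm can. A call with a gripper value outside its range is refused whole. "jaw" is the opening, from 0 (shut) to 1 (fully open), set as the call begins (left out, the last holds). The fingers move at their own pace and stop on an object; "grip_force" is the grip in N (left out, the last holds). Time passes only in rows, so rows that repeat a pose let the fingers close. It gives the time, the measured TCP pose, the force and the opening at its end, in the units of the state.
- bot.sense(): the state, without advancing time (a new reading comes with each control period).
- bot.camera(name): name is "scene" or "top" or "wrist"; returns (picture, depth): 400x640x3 uint8, red, green, blue; 400x640 float32, m along the optical axis (not along the pixel's ray), 0 where there is no reading.
- bot.camera_params(name): a dict with "intrinsics" (3x3 intrinsics, pixels), "rvec" (rotation vector, rad) and "tvec" (3), from world to camera coordinates, as OpenCV has them. Camera axes: x right, y down, z forward; pixel columns grow to the right and rows downward; lengths in m; the calibration is good to about 2 mm. The wrist camera is an equidistant fisheye: a pixel r from the principal point sees the ray r / f radians off the axis. A picture is of the moment at which its call begins: read the wrist's pose just before it. camera_params takes no time and is no camera call; for the wrist camera it gives the pose at the moment of the call.
- bot.job_done(): hands the job in, once; it reports no verdict.
Trained networks look in the newest picture that a camera, given by its name, has taken for a name from the list of things; names that differ only in an ending like _2 or _b are one class to them, and where a whole thing is asked for, a point or a joint stands for the part that bears it (a point fixed in the world has none). Each returns a list of dicts, best first, with "p" (0 to 1); they miss things now and then, are a little off and sometimes report something else, mostly with a low value. They report only what shows in the picture. A call takes as long as a camera call.
- bot.cut_out(camera, name): "region" (400x640 bool, what is visible of it) and "point" ([column, row] in pixels, amid what is visible of it).
The state is a dict: "clock": time; "q": joint angles; "qvel": joint speeds; "joint_torque": joint torques, N m; "tcp_pos": TCP position; "tcp_rot": TCP orientation; "force": force on the tool from outside, world axes, zero at the start; "torque": the same for the moment, N m; "grip_width": finger opening in m.
Only numpy, scipy, OpenCV 4.12 (cv2) and the standard library are available. Lean on these libraries where they do the work, as an engineer would, in place of code of your own. Each camera call takes 0.05 s, during which the arm holds its last target.

### The job

Bring the hand winder on the bench to its loading position: turn its wheel by pushing lightly on one spoke after another with the fingertips until the spoke with the red wire clip points straight up, then let go. Do not lift, tip or shift the stand, and leave everything else on the bench where it is.

Things in the scene. Friction and masses are not known exactly. Their poses are not given: they have to be found in the camera images.
- stand: loose grey winder stand, about 3 kg: base 160 (its x) x 200 (its y) x 20 mm; post 28 x 50 mm, 205 mm high, 35 mm to -x of the middle. Origin under the middle of the base. The axle is level along the stand's x; the wheel is upright in the stand's y-z plane, 20 mm to +x of the origin and 175 mm above it. Yaw: up to 43 degrees clockwise seen from above.
- wheel_center (a point): centre of the wheel, on the axle, in the plane of the spokes. Six round aluminium spokes, 10 mm thick, one every 60 degrees (the clip is on one); ends 125 mm from the centre, past a blue rim of 120 mm mean diameter, 10 mm thick. Each spoke has a black pin, 9 mm thick, 75 mm from the centre, sticking out 30 mm to the stand's +x.
- clip_tip (a point): outer end of the red clip, 135 mm from the wheel's centre, in the plane of the spokes. The clip is 26 mm (along the axle) x 16 x 40 mm and sits on the end of one spoke, 95 to 135 mm from the centre.
- wheel (a joint): angle of the wheel, rad: 0 (or any whole turn) when the red clip points straight up, growing as the clip leans from there towards the stand's +y side. Unlimited; turns both ways against a steady friction of 0.12 N m (about 1.1 N at the spoke ends) and stays where it is left.
- spool: white plastic solder spool standing upright, 68 mm across, 60 mm high; origin under its centre; bystander
- tin: open steel tin, 72 mm across, 40 mm high; origin under its centre; bystander
- flux: closed amber jar, 44 mm across, 85 mm high; origin under its centre; bystander
- pliers: pliers with red handles lying flat, about 150 mm long along their own x (jaws to +x), 60 mm wide, 12 mm high; origin under the pivot; bystander
- screwdriver: screwdriver with green handle lying flat, 150 mm long along its own x; bystander
- sponge: blue block 85 x 65 x 22 mm with a round brown sponge on it, 30 mm high in all; origin under its centre; bystander

How it is judged:
At the end, for the whole second after the job is handed in: The red clip points straight up within 0.10 rad (about 6 degrees), the wheel is at rest, and the stand stands level on the table; the stand and every bystander are within 25 mm of where they began (angle between clip_tip's own z axis and vertical below 0.1 rad and velocity of joint wheel between -0.05 and 0.05 rad/s and angle between stand's own z axis and vertical below 0.03 rad and height (world z) of stand below 0.005 m and distance of each of stand, spool, tin, flux, pliers, screwdriver, sponge from where it was at the start of the episode below 0.025 m); the robot touches nothing.
It fails at once if the stand is lifted, tipped or shifted by more than 25 mm (height (world z) of stand above 0.012 m or angle between stand's own z axis and vertical above 0.12 rad or distance of stand from where it was at the start of the episode above 0.025 m).
It fails at once if the winder is squeezed or shoved with more than 40 N instead of pushed lightly (contact force between the fingers and stand above 40 N).
It fails at once if a bystander is moved by more than 25 mm or lifted (distance of any of spool, tin, flux, pliers, screwdriver, sponge from where it was at the start of the episode above 0.025 m).
It also fails if it takes over 54 s, if anything falls off the work surface, if the arm or the gripper's body presses on something with over 40 N, if the wrist force passes 120 N, or if a joint passes its speed limit or range.

## Working session

There is one attempt and no reset: what is moved stays moved. The work goes in short steps, Python scripts to look and compute and a tool call to move; the robot and the scene stay as the last step left them, time stands still between calls to the robot, and variables do not carry over. Pictures are saved under pics/ and viewed, and the job is handed in when it is done.

Besides the shell and the picture viewer there is one more tool, called after "Request:" as name(argument=value, ...) on one line, values as JSON. carry_out: Moves the arm, as the interface text tells. Its arguments: {"type":"object","properties":{"plan":{"type":"array","items":{"type":"array","items":{"type":"array","items":{"type":"number"}}}},"jaw":{"type":"number"},"grip_force":{"type":"number"}},"required":["plan"]}

```bash
mkdir -p pics; ls; python3 - <<'E'
from rig import bot
import cv2,numpy as np
s=bot.sense();print(s['clock'],s['tcp_pos'],s['tcp_rot'],s['grip_width'])
for n in('scene','top'):
    p,d=bot.camera(n);cv2.imwrite(f'pics/{n}0.png',p[:,:,::-1]);np.savez(f'{n}0.npz',p=p,d=d)
    c=bot.camera_params(n);print(n,c)
    for o in('stand','wheel_center','clip_tip','wheel'):
        r=bot.cut_out(n,o)
        print(o,[(round(x['p'],2),x['point'],int(x['region'].sum())) for x in r][:3])
        if r: np.save(f'{n}0_{o}.npy',r[0]['region'])
E
```

```text
pics
0.0 [0.19583566 0.45963359 0.19352574] [-6.28415349e-01 -3.07782931e+00  1.69902340e-03] 0.08555317963972554
scene {'intrinsics': array([[441.0014833 ,   0.        , 323.97080503],
       [  0.        , 441.0014833 , 193.83314272],
       [  0.        ,   0.        ,   1.        ]]), 'rvec': array([ 2.09785208,  0.98012186, -0.45026662]), 'tvec': array([-0.37717954, -0.08723756,  1.35556245])}
stand [(0.97, [325.6, 233.5], 6875)]
wheel_center [(0.77, [326.7, 202.3], 2011)]
clip_tip [(0.74, [231.4, 260.4], 881)]
wheel [(0.78, [324.3, 201.2], 2086), (0.42, [371.6, 290.0], 753), (0.35, [231.7, 261.3], 921)]
top {'intrinsics': array([[503.91233471,   0.        , 327.98339477],
       [  0.        , 503.91233471, 200.84056165],
       [  0.        ,   0.        ,   1.        ]]), 'rvec': array([ 2.18466071, -2.15632508,  0.13851819]), 'tvec': array([0.02626802, 0.57375534, 1.19616988])}
stand [(0.91, [311.9, 225.6], 5560)]
wheel_center [(0.83, [317.2, 206.8], 1041), (0.38, [253.8, 158.3], 668)]
clip_tip [(0.96, [320.2, 213.2], 1004)]
wheel [(0.58, [320.0, 212.7], 1075)]
```

View pics/scene0.png

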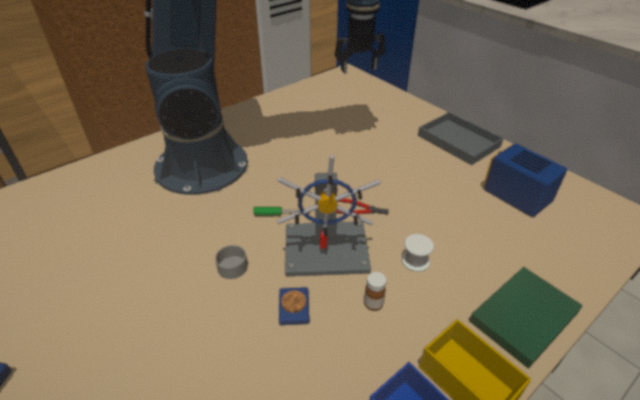

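View pics/top0.png

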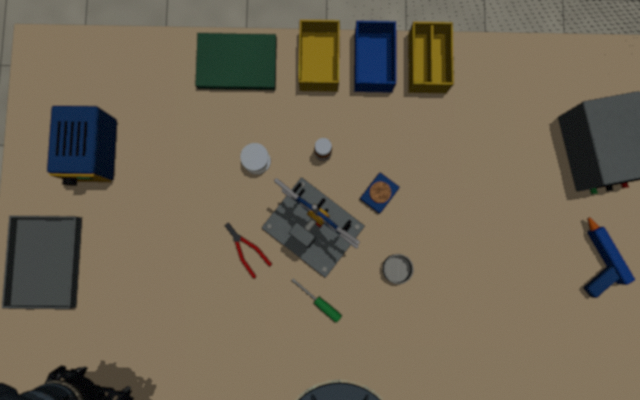

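The winder is near the middle, and the clip points roughly straight down (scene ~323,240). Next I'll measure its pose.

```bash
cat > h.py <<'E'
import numpy as np,cv2
from scipy.spatial.transform import Rotation as R
def proj(c,P):
    q,_=cv2.projectPoints(np.asarray(P,float).reshape(-1,3),c['rvec'],c['tvec'],c['intrinsics'],None);return q[:,0]
def cloud(c,d,m):
    v,u=np.nonzero(m&(d>0));K=c['intrinsics'];z=d[v,u]
    X=np.c_[(u-K[0,2])/K[0,0]*z,(v-K[1,2])/K[1,1]*z,z]
    Rm=cv2.Rodrigues(c['rvec'])[0]
    return (X-c['tvec'].ravel())@Rm,u,v
E
python3 - <<'E'
from rig import bot
from h import *
for n in('scene','top'):
    a=np.load(f'{n}0.npz');c=bot.camera_params(n)
    m=np.load(f'{n}0_stand.npy')
    m=cv2.dilate(m.astype(np.uint8),np.ones((9,9)))>0
    X,u,v=cloud(c,a['d'],m)
    rgb=a['p'][v,u].astype(int)
    b=X[(X[:,2]>.012)&(X[:,2]<.028)]
    r=cv2.minAreaRect((b[:,:2]*1000).astype(np.float32));print(n,len(b),r)
    red=(rgb[:,0]>120)&(rgb[:,1]<60)&(rgb[:,2]<60)
    print('z hist',np.histogram(X[:,2],bins=np.arange(-.01,.33,.02))[0])
    print('red',red.sum(),X[red].mean(0) if red.any() else '',X[red].min(0) if red.any() else '',X[red].max(0) if red.any() else '')
    im=a['p'][:,:,::-1]
    x0,y0=(260,140) if n=='scene' else (240,160)
    cv2.imwrite(f'pics/{n}0z.png',cv2.resize(im[y0:y0+150,x0:x0+150],None,fx=4,fy=4,interpolation=cv2.INTER_CUBIC))
E
```

```text
scene 3792 ((467.630615234375, 90.85289001464844), (228.0382843017578, 262.1103515625), 52.788421630859375)
z hist [3000 3884   97  136   96  148  234  317  264  347  491  359  209   69
   40   28]
red 101 [0.48680534 0.13162456 0.03943209] [0.40486352 0.0317532  0.00489116] [0.54518556 0.24630754 0.10280621]
top 3900 ((512.4600830078125, 70.88375091552734), (200.00624084472656, 160.1547088623047), 53.01588821411133)
z hist [1926 3905    3    8   11   22   59  120   40  151  503  351  204   54
    7   22]
red 0
```

```bash
cat >> h.py <<'E'
YAW=np.radians(-37.0);O=np.array([.5125,.0709,0])
sx=np.array([np.cos(YAW),np.sin(YAW),0]);sy=np.array([-np.sin(YAW),np.cos(YAW),0]);sz=np.array([0,0,1.])
W=O+.02*sx+.175*sz
def spoke(th,r,x=0): return W+x*sx+r*(np.sin(th)*sy+np.cos(th)*sz)
E
python3 - <<'E'
from rig import bot
from h import *
for n in('scene','top'):
    a=np.load(f'{n}0.npz');c=bot.camera_params(n)
    m=np.load(f'{n}0_stand.npy')
    m=cv2.dilate(m.astype(np.uint8),np.ones((35,35)))>0
    X,u,v=cloud(c,a['d'],m)
    L=(X-W)@np.c_[sx,sy,sz]
    rgb=a['p'][v,u].astype(int)
    s=(abs(L[:,0])<.02)&(np.hypot(L[:,1],L[:,2])>.072)&(np.hypot(L[:,1],L[:,2])<.128)&(L[:,2]>-.13)
    ang=np.degrees(np.arctan2(L[s,1],L[s,2]))
    h,_=np.histogram(ang%60,bins=np.arange(0,61,4));print(n,h)
    h,_=np.histogram(ang,bins=np.arange(-180,181,10));print(h, 'x off',np.median(L[s,0]))
    top=np.exp(6j*np.radians(ang)).mean();print(np.degrees(np.angle(top))/6,abs(top))
    red=s&(rgb[:,0]>1.8*rgb[:,1])&(rgb[:,0]>1.8*rgb[:,2])
    if red.any(): print('red',red.sum(),L[red].mean(0),np.degrees(np.arctan2(L[red,1],L[red,2])))
E
```

```text
scene [267 248  71   0   0   0   0   0   0   0   0   0   0   0  63]
[ 99   7   0   0   0   0 104   2   0   0   0   0 129   0   0   0   0  23
  93   0   0   0   0  36  80   0   0   0   0   4  72   0   0   0   0   0] x off 0.004900335273699797
4.040375403266919 0.9534215241715706
red 87 [ 0.01145844 -0.01147149 -0.1070969 ] [-170.91139655 -170.21744805 -171.06888744 -172.06484758 -169.75657709
 -170.99243186 -172.09510409 -169.85472859 -170.93827226 -172.04920351
 -169.89725715 -170.74381332 -172.2404038  -169.51691219 -170.72348285
 -172.34752529 -173.66479493 -177.86361262 -169.56048443 -171.03878888
 -172.21255995 -173.50800792 -175.01397707 -176.30244235 -177.8457515
 -170.04891529 -171.1797632  -172.44928287 -173.95542909 -175.33353914
 -176.39034949 -177.81249728 -170.37209868 -171.47999067 -172.58807381
 -174.09537636 -175.32723885 -176.55458405 -177.96413461 -170.72506761
 -171.83901381 -172.68411881 -174.16361533 -175.36414949 -176.69049067
 -178.12341256 -170.79471225 -171.69761444 -173.11347408 -174.38409248
 -175.57682452 -176.83326339 -178.18816663 -171.14449656 -172.00582
[... 254 characters left out ...]
6587  -178.38483636 -171.59457116
 -172.84276267 -173.90542179 -174.95892978 -176.11011942 -177.12267273
 -178.47622639 -171.69237774 -174.16173991 -175.03705219 -176.14467989
 -177.28683259 -173.01651709]
top [237 217  14   0   0   0   0   0   0   0   0   0   0   0  25]
[ 13   0   0   0   0   0  67   0   0   0   0   0 146   0   0   0   0   0
  69   0   0   0   0  19 127   0   0   0   0   6  46   0   0   0   0   0] x off -0.00011556669872789097
3.704657724850627 0.9674249169753865
red 12 [-0.01176263 -0.01087472 -0.10664582] [-177.09589704 -175.66791446 -176.60626638 -175.02445104 -173.2700085
 -175.84791709 -172.92037473 -172.10729943 -171.95637387 -174.5498961
 -172.61758639 -172.49836925]
```

View pics/scene0z.png

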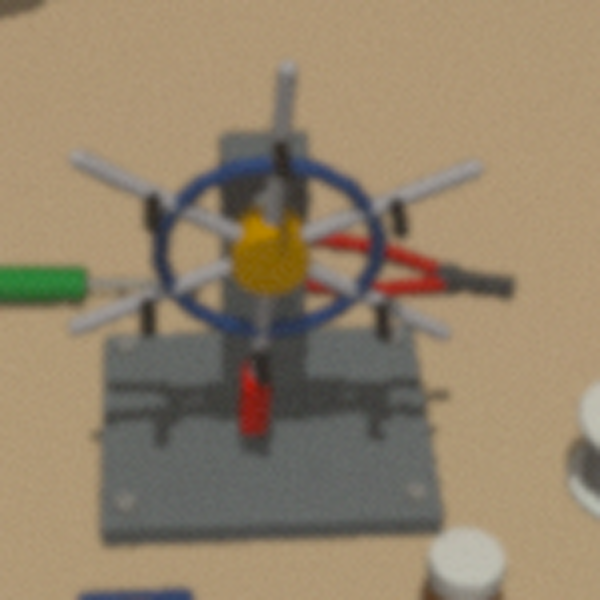

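View pics/top0z.png

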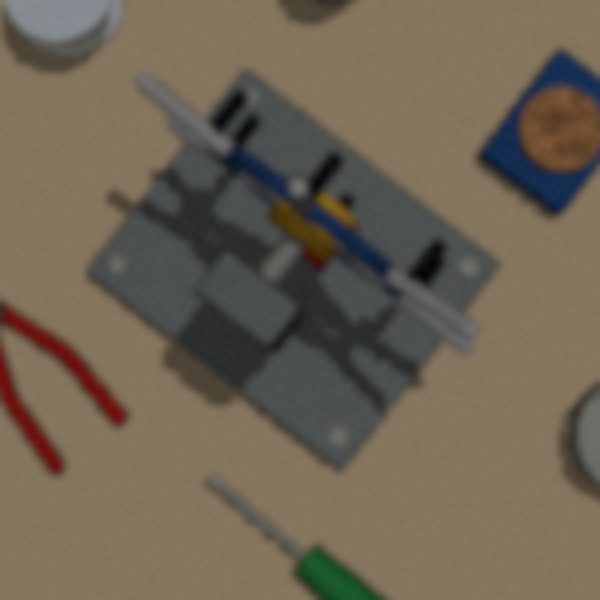

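```bash
cat >> h.py <<'E'
# target tool: x along -/+sy, z down
def goal(f,t,h=.011,sgn=1,x=0):
    """finger lead face at y=f, tip height t, rel. to wheel centre (m)"""
    return W+(f-h)*sy+t*sz+x*sx
def contact(th,s=.105):
    th=np.radians(th);return s*np.sin(th)-.005*np.cos(th), s*np.cos(th)+.005*np.sin(th)
def rel(s,p,Rg=None):
    R0=R.from_rotvec(s['tcp_rot']);d=R0.inv().apply(np.asarray(p)-s['tcp_pos'])
    a=(R0.inv()*Rg).as_rotvec(degrees=True) if Rg is not None else np.zeros(3)
    return np.round(np.r_[d,a],4)
RG=[R.from_matrix(np.c_[g*sy,np.cross([0,0,-1],g*sy),[0,0,-1]]) for g in(1,-1)]
E
python3 - <<'E'
from rig import bot
from h import *
s=bot.sense();print(R.from_rotvec(s['tcp_rot']).as_matrix().round(3));print(sy,W)
for g in RG: print(rel(s,goal(-.02,.175),g))
E
```

```text
[[-0.92   0.392  0.   ]
 [ 0.392  0.92  -0.   ]
 [-0.    -0.    -1.   ]]
[0.60181502 0.79863551 0.        ] [0.52847271 0.0588637  0.175     ]
[-4.556000e-01 -2.687000e-01 -1.560000e-01  1.100000e-03  2.800000e-03
  1.039197e+02]
[-4.55600e-01 -2.68700e-01 -1.56000e-01 -2.60000e-03  1.10000e-03
 -7.60803e+01]
```

Request:
carry_out(plan=[[[0,0,-0.05,0,0,0],[0,0,-0.1,0,0,0],[0,0,-0.156,0,0,0],[-0.035,-0.02,-0.156,0,0,8],[-0.07,-0.04,-0.156,0,0,16],[-0.105,-0.062,-0.156,0,0,24],[-0.14,-0.083,-0.156,0,0,32],[-0.175,-0.103,-0.156,0,0,40],[-0.21,-0.124,-0.156,0,0,48],[-0.245,-0.144,-0.156,0,0,56],[-0.28,-0.165,-0.156,0,0,64],[-0.315,-0.186,-0.156,0,0,72],[-0.35,-0.206,-0.156,0,0,80],[-0.385,-0.227,-0.156,0,0,88],[-0.42,-0.248,-0.156,0,0,96],[-0.4556,-0.2687,-0.156,0,0,103.9],[-0.4556,-0.2687,-0.156,0,0,103.9],[-0.4556,-0.2687,-0.156,0,0,103.9]]], jaw=0, grip_force=20)

```text
clock: 2.3
tcp_pos: [0.51, 0.0337, 0.3496]
tcp_rot: [-2.811, -1.401, 0.001]
force: [-0.4, 0.3, -0.1]
grip_width: 0.0001
```

```bash
cat > look.py <<'E'
import sys
from rig import bot
from h import *
t=sys.argv[1]
s=bot.sense();M=np.c_[sx,sy,sz];print('t',s['clock'],'tcp in wheel frame mm',((s['tcp_pos']-W)@M*1000).round(1),'q',np.round(s['q'],2),s['force'])
for n in('scene','top'):
    p,d=bot.camera(n);c=bot.camera_params(n);cv2.imwrite(f'pics/{n}{t}.png',p[:,:,::-1])
    x0,y0=(260,120) if n=='scene' else (240,150)
    cv2.imwrite(f'pics/{n}{t}z.png',cv2.resize(p[y0:y0+150,x0:x0+150,::-1],None,fx=4,fy=4,interpolation=cv2.INTER_CUBIC))
    X,u,v=cloud(c,d,np.ones(d.shape,bool));L=(X-W)@M
    rr=np.hypot(L[:,1],L[:,2]);rgb=p[v,u].astype(int)
    k=(abs(L[:,0])<.02)&(rr>.072)&(rr<.128)&(L[:,2]>-.13)
    F=(s['tcp_pos']-W)@M
    k&=~((abs(L[:,1]-F[1])<.03)&(L[:,2]>F[2]-.01))
    a=np.arctan2(L[k,1],L[k,2]);e=np.exp(6j*a).mean();print(n,'phase mod60',np.degrees(np.angle(e))/6,abs(e).round(3),k.sum())
    k&=(rgb[:,0]>1.8*rgb[:,1])&(rgb[:,0]>1.8*rgb[:,2])
    if k.sum()>3: print(' red',k.sum(),np.degrees(np.arctan2(L[k,1].mean(),L[k,2].mean())))
    b=X[(X[:,2]>.012)&(X[:,2]<.028)&(np.linalg.norm(X[:,:2]-O[:2],axis=1)<.135)]
    if n=='top': print(' base',cv2.minAreaRect((b[:,:2]*1000).astype(np.float32)))
E
python3 look.py 1
```

```text
t 2.3 tcp in wheel frame mm [  0.4 -31.2 174.6] q [0.07 0.28 0.45 1.74 0.   2.28] [-0.42274041  0.33228402 -0.113437  ]
scene phase mod60 4.032898268327008 0.952 653
 red 89 -173.9130480760901
top phase mod60 nan nan 0
 base ((507.96710205078125, 192.01707458496094), (15.419526100158691, 9.40595531463623), 10.963899612426758)look.py:15: RuntimeWarning: Mean of empty slice.
  a=np.arctan2(L[k,1],L[k,2]);e=np.exp(6j*a).mean();print(n,'phase mod60',np.degrees(np.angle(e))/6,abs(e).round(3),k.sum())
  ret = ret.dtype.type(ret / rcount)
```

View pics/scene1z.png

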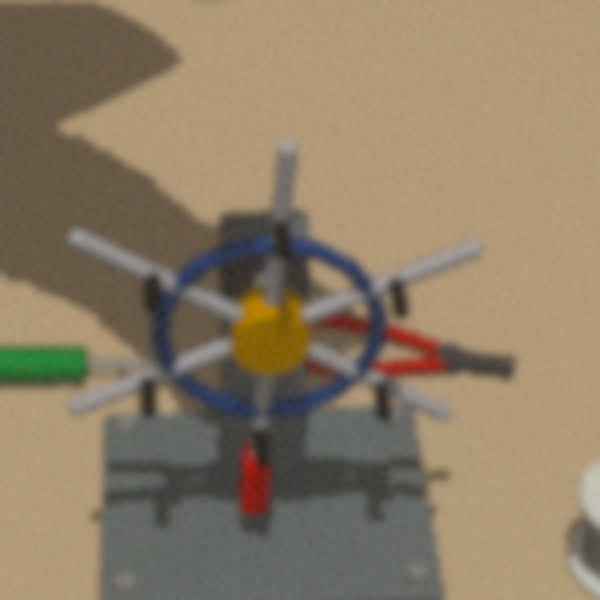

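```bash
python3 - <<'E'
from h import *
# tool x=+sy, z down. offsets from TCP y=-31,z=174.6 (mm)
for th in range(0,69,6):
    f,t=contact(th); print(th,round((f-.011)+.0312,4),round(.1746-t,4))
E
```

```text
0 0.0152 0.0696
6 0.0262 0.0697
12 0.0371 0.0709
18 0.0479 0.0732
24 0.0583 0.0766
30 0.0684 0.0812
36 0.0779 0.0867
42 0.0867 0.0932
48 0.0949 0.1006
54 0.1022 0.1088
60 0.1086 0.1178
66 0.1141 0.1273
```

Request:
carry_out(plan=[[[0,0,0.035,0,0,0],[0,0,0.07,0,0,0],[0.008,0,0.07,0,0,0],[0.015,0,0.0696,0,0,0],[0.0207,0,0.0696,0,0,0],[0.0262,0,0.0697,0,0,0],[0.0317,0,0.0702,0,0,0],[0.0371,0,0.0709,0,0,0],[0.0425,0,0.072,0,0,0],[0.0479,0,0.0732,0,0,0],[0.0531,0,0.0748,0,0,0],[0.0583,0,0.0766,0,0,0],[0.0583,0,0.0766,0,0,0],[0.0583,0,0.0766,0,0,0]]])

```text
clock: 3.8
tcp_pos: [0.5448, 0.0808, 0.2733]
tcp_rot: [-2.811, -1.402, 0.0]
force: [-0.1, -0.3, 0.6]
grip_width: -0.0001
```

```bash
python3 look.py 2 2>/dev/null
```

```text
t 3.8 tcp in wheel frame mm [-0.1 27.3 98.3] q [ 0.15  0.33  0.32  1.56 -0.    2.36] [-0.1304312  -0.31951115  0.59513431]
scene phase mod60 4.26800246537662 0.951 575
 red 86 -173.86419597910393
top phase mod60 nan nan 0
 base ((0.0, 0.0), (0.0, 0.0), 0.0)
```

View pics/scene2z.png

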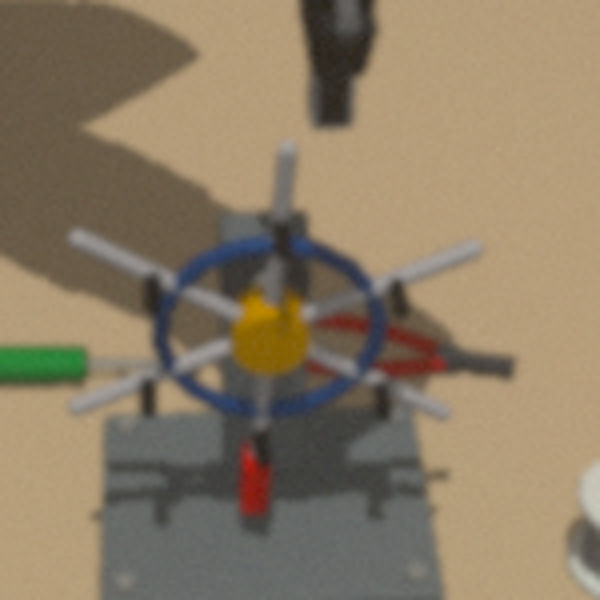

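```bash
python3 - <<'E'
from rig import bot
from h import *
s=bot.sense();c=bot.camera_params('scene')
def P(n,p): 
    q=proj(c,p)[0];print(n,q.round(1),'crop',((q-[260,120])*4).round())
P('tcp',s['tcp_pos']);P('W',W)
for a in(4,64,-56,124,-116):P(a,spoke(np.radians(a),.125))
P('post top',O-.035*sx+.205*sz)
for i in(-1,1):
  for j in(-1,1):P('base',O+i*.08*sx+j*.1*sy+.02*sz)
p,d=bot.camera('scene')
X,u,v=cloud(c,d,np.ones(d.shape,bool))
k=(np.linalg.norm(X-s['tcp_pos'],axis=1)<.05)&(u>335)&(u<350)&(v<153);print(k.sum(),X[k].min(0),X[k].max(0),X[k].mean(0))
E
```

```text
tcp [341.4 165.2] crop [325. 181.]
W [327.7 201.9] crop [271. 327.]
4 [332.5 154.9] crop [290. 140.]
64 [380.9 180.7] crop [484. 243.]
-56 [278.  178.1] crop [ 72. 233.]
124 [372.5 223.3] crop [450. 413.]
-116 [277.7 221.7] crop [ 71. 407.]
post top [326.3 175.5] crop [265. 222.]
base [286.1 222.7] crop [104. 411.]
base [363.4 220. ] crop [414. 400.]
base [285.2 271.1] crop [101. 605.]
base [371.7 267.8] crop [447. 591.]
32 [0.53321392 0.06726032 0.3123521 ] [0.5571949  0.08528084 0.32191725] [0.54971499 0.07528089 0.31701897]
```

View pics/scene2.png

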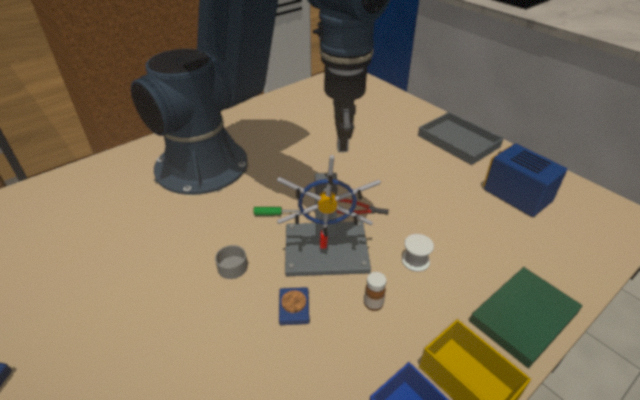

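```bash
python3 - <<'E'
from rig import bot
from h import *
a=np.load('scene0.npz');c=bot.camera_params('scene')
print('start tcp proj',proj(c,[.1958,.4596,.1935]),proj(c,[.1958,.4596,.2065]))
cv2.imwrite('pics/s0tip.png',cv2.resize(a['p'][0:120,300:420,::-1],None,fx=5,fy=5))
s=bot.sense();print(s['tcp_pos'],s['grip_width'])
p,d=bot.camera('wrist');cv2.imwrite('pics/w3.png',p[:,:,::-1])
cw=bot.camera_params('wrist');print(cw)
p,d=bot.camera('top');cv2.imwrite('pics/top3.png',p[:,:,::-1])
E
```

```text
start tcp proj [[357.26437125  86.1333566 ]] [[357.48667737  82.1761124 ]]
[0.54481537 0.08057205 0.27355541] 0.00025509527661228814
{'intrinsics': array([[309.70691629,   0.        , 322.09574528],
       [  0.        , 309.70691629, 201.8683317 ],
       [  0.        ,   0.        ,   1.        ]]), 'rvec': array([-2.70356061,  0.90541903,  0.13861225]), 'tvec': array([-0.38614638,  0.31188518,  0.57288229])}
```

View pics/s0tip.png

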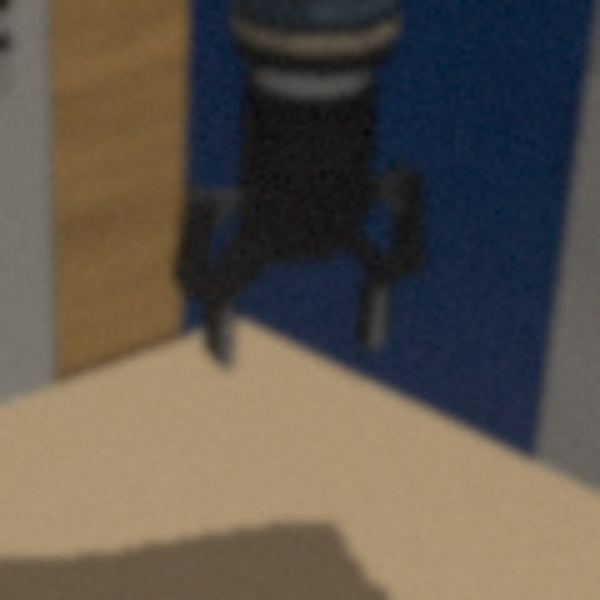

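View pics/w3.png

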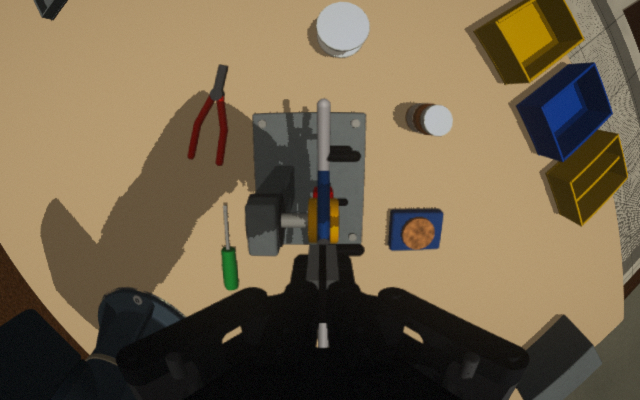

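View pics/top3.png

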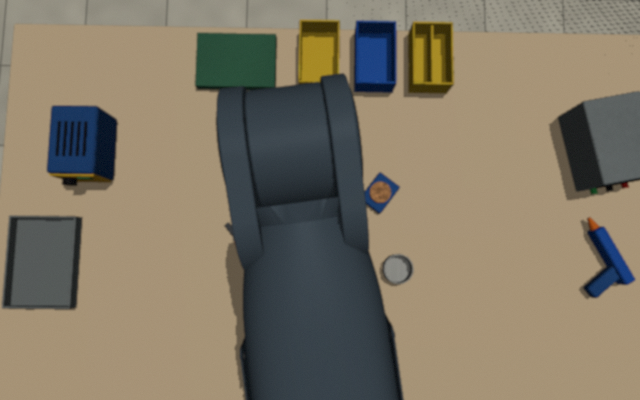

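```bash
python3 - <<'E'
from rig import bot
from h import *
c=bot.camera_params('scene')
s=bot.sense();T=s['tcp_pos']
for k in(0,.03,.035,.04,.045):
    print(k,[proj(c,T+k*sz+i*.011*sy+j*.012*sx)[0].round(1) for i in(-1,1) for j in(-1,1)])
p,d=bot.camera('scene')
cv2.imwrite('pics/s4tip.png',cv2.resize(p[90:190,290:390,::-1],None,fx=6,fy=6,interpolation=cv2.INTER_NEAREST))
for v in range(144,158,1): print(v,[f"{x:.3f}" if x else 0 for x in d[v,334:354:2]])
print('dist to T',(cv2.Rodrigues(c['rvec'])[0]@T+c['tvec'].ravel())[2])
E
```

```text
0 [array([335.6, 161.9]), array([336.4, 168.9]), array([346.2, 161.6]), array([347.3, 168.6])]
0.03 [array([335.9, 149.8]), array([336.7, 156.7]), array([346.7, 149.5]), array([347.8, 156.4])]
0.035 [array([335.9, 147.8]), array([336.8, 154.7]), array([346.8, 147.5]), array([347.9, 154.4])]
0.04 [array([336. , 145.7]), array([336.9, 152.6]), array([346.9, 145.4]), array([348. , 152.3])]
0.045 [array([336. , 143.6]), array([336.9, 150.5]), array([347. , 143.3]), array([348.1, 150.2])]
144 ['1.439', '0.870', '0.861', '0.851', '0.849', '0.850', '0.851', '1.445', '1.444', '1.445']
145 ['1.438', '0.871', '0.860', '0.850', '0.852', '0.852', '0.854', '1.437', '1.439', '1.438']
146 ['1.434', '0.873', '0.862', '0.852', '0.859', '0.854', '0.863', '1.433', '1.438', '1.435']
147 ['1.429', '1.429', '0.863', '0.856', '0.859', '0.859', '0.857', '1.431', '1.441', '1.427']
148 ['1.429', '1.430', '0.866', '0.860', '0.861', '0.856', '0.866', '1.430', '1.431', '1.429']
149 ['1.421', '1.422', '0.865', '0.856', '0.857', '0.856', '0.867', '1.421', '1.424', '1.424']
150 ['1.419', '1.417', '0.868', '0.859', '0.862', '0.865', '0.868', '1.416', '1.423', '1.419']
151 ['1.410', '1.413', '0.869', '0.868', '0.869', '0.870', '0.870', '1.414', '1.415', '1.415']
152 ['1.407', '1.404', '1.412', '1.413', '1.407', '1.414', '1.407', '1.407', '1.407', '1.408']
153 ['1.402', '1.403', '1.409', '1.401', '1.410', '1.407', '1.407', '1.408', '1.404', '1.404']
154 ['1.402', '1.397', '1.403', '1.398', '1.406', '1.403', '1.403', '1.402', '1.407', '1.401']
155 ['1.397', '1.398', '1.395', '1.395', '1.395', '1.400', '1.397', '1.399', '1.404', '1.400']
156 ['1.392', '1.392', '1.390', '1.389', '1.394', '1.395', '1.393', '1.392', '1.400', '1.392']
157 ['1.394', '1.385', '1.396', '1.390', '1.391', '1.380', '1.395', '1.388', '1.389', '1.392']
dist to T 0.9005622557660256
```

View pics/s4tip.png

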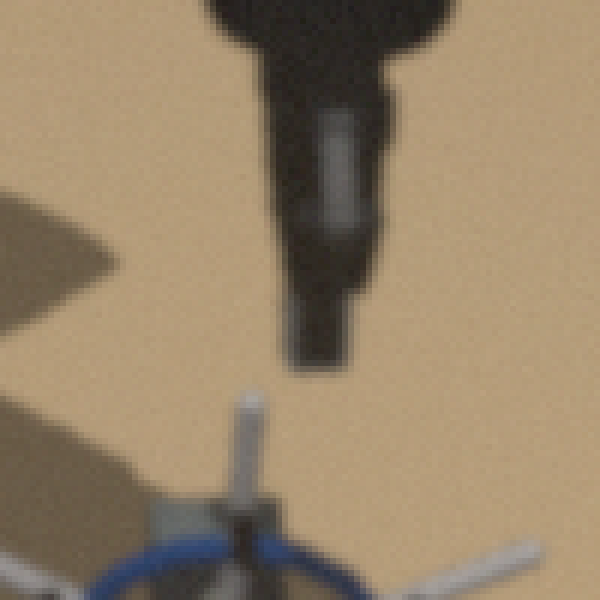

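The calibrated picture shows the real fingertips ending at z≈0.312, about 39 mm above the reported TCP (scene ~343,151). They passed over the spoke, and the wheel did not move. I'll go back and use the corrected tip.

```bash
python3 - <<'E'
from h import *
for th in list(range(0,67,3)):
    f,t=contact(th); print(th,round(f-.0383,4),round(.1373-t,4))
E
```

```text
0 -0.0433 0.0323
3 -0.0378 0.0322
6 -0.0323 0.0324
9 -0.0268 0.0328
12 -0.0214 0.0336
15 -0.016 0.0346
18 -0.0106 0.0359
21 -0.0053 0.0375
24 -0.0002 0.0393
27 0.0049 0.0415
30 0.0099 0.0439
33 0.0147 0.0465
36 0.0194 0.0494
39 0.0239 0.0526
42 0.0282 0.0559
45 0.0324 0.0595
48 0.0364 0.0633
51 0.0402 0.0673
54 0.0437 0.0715
57 0.047 0.0759
60 0.0501 0.0805
63 0.053 0.0852
66 0.0556 0.09
```

Request:
carry_out(plan=[[[0,0,-0.03,0,0,0],[-0.03,0,-0.03,0,0,0],[-0.06,0,-0.03,0,0,0],[-0.06,0,-0.03,0,0,0],[-0.06,0,0.0,0,0,0],[-0.06,0,0.032,0,0,0],[-0.06,0,0.032,0,0,0],[-0.06,0,0.032,0,0,0]]])

```text
clock: 4.9
tcp_pos: [0.5087, 0.033, 0.2422]
tcp_rot: [-2.811, -1.402, 0.001]
force: [-0.0, -0.3, 0.6]
grip_width: 0.0001
```

```bash
python3 look.py 5 2>/dev/null
```

```text
t 4.9 tcp in wheel frame mm [ -0.2 -32.6  67.2] q [0.06 0.23 0.11 1.45 0.   2.28] [-0.04242949 -0.25311472  0.5742298 ]
scene phase mod60 4.038474173300292 0.952 651
 red 87 -173.89403668173318
top phase mod60 nan nan 0
 base ((509.81524658203125, 178.35621643066406), (71.99800872802734, 36.26771926879883), 10.115988731384277)
```

View pics/scene5z.png

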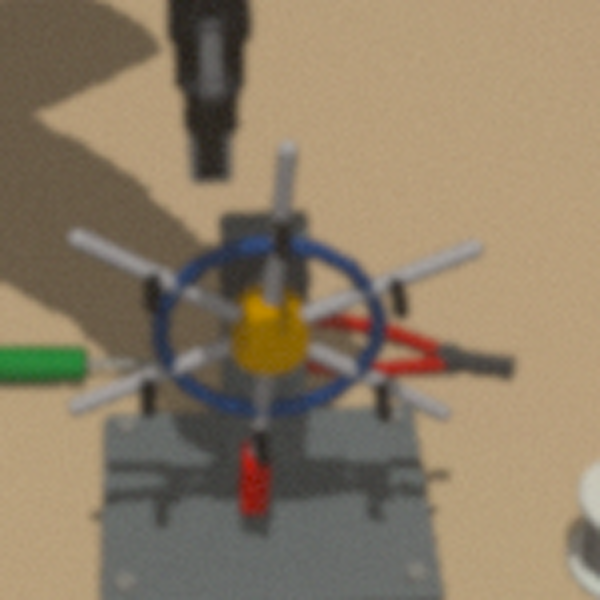

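The fingertip (crop 210,180) is now left of the top spoke and below its end (288,147). First stroke, as far as ~33°.

Request:
carry_out(plan=[[[0.01,0,0.001,0,0,0],[0.017,0,0.001,0,0,0],[0.0224,0,0.0011,0,0,0],[0.0279,0,0.0013,0,0,0],[0.0334,0,0.0017,0,0,0],[0.0388,0,0.0025,0,0,0],[0.0442,0,0.0035,0,0,0],[0.0496,0,0.0048,0,0,0],[0.0549,0,0.0064,0,0,0],[0.06,0,0.0082,0,0,0],[0.0651,0,0.0104,0,0,0],[0.0701,0,0.0128,0,0,0],[0.0749,0,0.0154,0,0,0],[0.0749,0,0.0154,0,0,0]]])

```text
clock: 6.4
tcp_pos: [0.554, 0.0932, 0.2255]
tcp_rot: [-2.811, -1.403, 0.001]
force: [-0.1, -0.8, 0.1]
grip_width: 0.0001
```

```bash
python3 look.py 6 2>/dev/null
```

```text
t 6.4 tcp in wheel frame mm [-0.3 42.7 50.5] q [0.17 0.34 0.22 1.45 0.   2.38] [-0.08426485 -0.80740738  0.09108149]
scene phase mod60 -24.521021570885505 0.955 582
 red 131 -142.3731570039236
top phase mod60 -23.887743938167603 0.993 40
 base ((512.2574462890625, -41.68011474609375), (49.464202880859375, 24.0748291015625), 5.108015537261963)
```

View pics/scene6z.png

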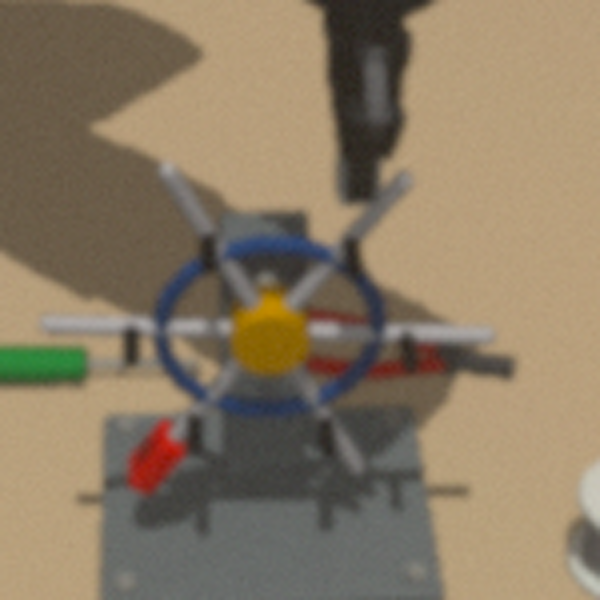

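It works: the spoke is at ~36° (33° commanded), the force is under 1 N, and the stand has not moved. I'll continue the stroke.

Request:
carry_out(plan=[[[0.0047,0,0.0029,0,0,0],[0.0092,0,0.0061,0,0,0],[0.0135,0,0.0094,0,0,0],[0.0177,0,0.013,0,0,0],[0.0217,0,0.0168,0,0,0],[0.0255,0,0.0208,0,0,0],[0.029,0,0.025,0,0,0],[0.0323,0,0.0294,0,0,0],[0.0354,0,0.034,0,0,0],[0.0354,0,0.034,0,0,0],[0.0354,0,0.0,0,0,0],[0.0354,0,-0.05,0,0,0],[0.0354,0,-0.064,0,0,0],[0.0354,0,-0.064,0,0,0]]])

```text
clock: 7.9
tcp_pos: [0.5762, 0.1212, 0.2926]
tcp_rot: [2.81, 1.402, 0.007]
force: [0.4, 0.2, -0.9]
grip_width: 0.0001
```

```bash
python3 look.py 7 2>/dev/null
```

```text
t 7.9 tcp in wheel frame mm [  0.6  78.6 117.6] q [0.21 0.43 0.51 1.65 0.   2.42] [ 0.36919667  0.16829223 -0.92786044]
scene phase mod60 2.122925106366081 0.945 708
 red 157 -114.81463171194284
top phase mod60 4.036283632768783 0.988 258
 red 91 -114.37052099330505
 base ((521.2620239257812, -16.360942840576172), (121.54539489746094, 72.2805404663086), 7.038720607757568)
```

View pics/scene7z.png

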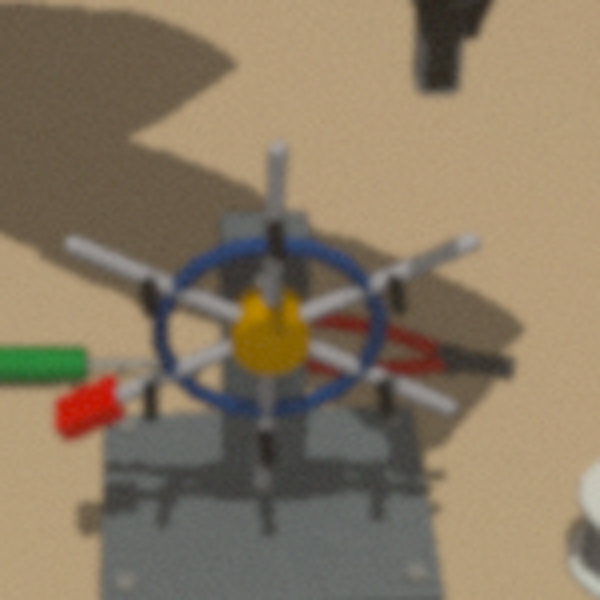

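Stroke 1 is done: the clip went from about −176° to about −118° and the stand did not move. Stroke 2.

Request:
carry_out(plan=[[[-0.04,0,0,0,0,0],[-0.08,0,0,0,0,0],[-0.112,0,0,0,0,0],[-0.112,0,0,0,0,0],[-0.112,0,0.025,0,0,0],[-0.112,0,0.051,0,0,0],[-0.106,0,0.0516,0,0,0],[-0.1,0,0.0516,0,0,0],[-0.0949,0,0.0516,0,0,0],[-0.0894,0,0.0515,0,0,0],[-0.0839,0,0.0517,0,0,0],[-0.0784,0,0.0521,0,0,0],[-0.073,0,0.0529,0,0,0],[-0.0676,0,0.0539,0,0,0],[-0.0622,0,0.0552,0,0,0],[-0.0569,0,0.0568,0,0,0],[-0.0518,0,0.0586,0,0,0],[-0.0467,0,0.0608,0,0,0],[-0.0417,0,0.0632,0,0,0],[-0.0369,0,0.0658,0,0,0]]])

```text
clock: 10.0
tcp_pos: [0.5531, 0.0918, 0.2239]
tcp_rot: [-2.811, -1.402, 0.0]
force: [-0.6, -1.9, 1.0]
grip_width: 0.0001
```

Request:
carry_out(plan=[[[0.0047,0,0.0029,0,0,0],[0.0092,0,0.0061,0,0,0],[0.0135,0,0.0094,0,0,0],[0.0177,0,0.013,0,0,0],[0.0217,0,0.0168,0,0,0],[0.0255,0,0.0208,0,0,0],[0.029,0,0.025,0,0,0],[0.0323,0,0.0294,0,0,0],[0.0354,0,0.034,0,0,0],[0.0354,0,0.034,0,0,0],[0.0354,0,0.0,0,0,0],[0.0354,0,-0.05,0,0,0],[0.0354,0,-0.066,0,0,0],[0.0354,0,-0.066,0,0,0]]])

```text
clock: 11.4
tcp_pos: [0.5754, 0.12, 0.2931]
tcp_rot: [2.81, 1.402, 0.008]
force: [-0.7, -0.5, -0.9]
grip_width: -0.0003
```

```bash
python3 look.py 8 2>/dev/null
```

```text
t 11.4 tcp in wheel frame mm [  0.7  77.1 118.1] q [0.21 0.42 0.51 1.65 0.   2.42] [-0.7051376  -0.50473749 -0.86261446]
scene phase mod60 2.333342015244577 0.952 685
 red 162 -55.921001277714204
top phase mod60 5.2306776642786845 0.989 252
 red 162 -54.191482775061985
 base ((521.5066528320312, -18.0087890625), (116.71869659423828, 69.5550765991211), 7.413459300994873)
```

View pics/scene8z.png

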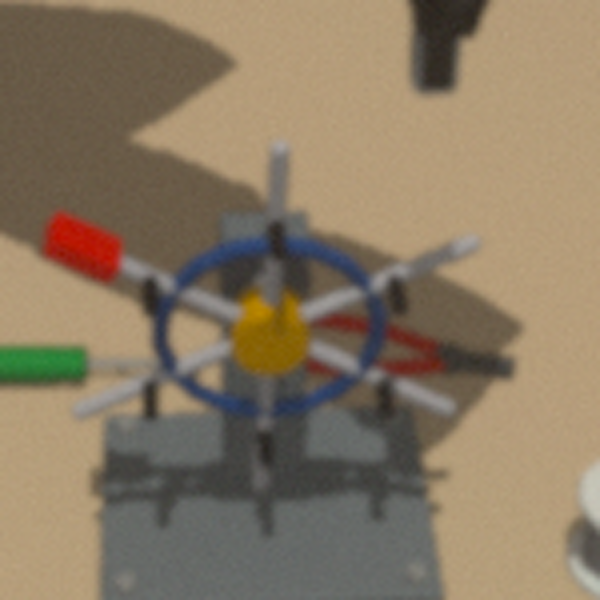

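Stroke 2 is done and the clip is at ≈ −57°. Stroke 3 needs ≈ 57–58°.

Request:
carry_out(plan=[[[-0.04,0,0,0,0,0],[-0.08,0,0,0,0,0],[-0.11,0,0,0,0,0],[-0.11,0,0,0,0,0],[-0.11,0,0.025,0,0,0],[-0.11,0,0.051,0,0,0],[-0.1045,0,0.0516,0,0,0],[-0.0985,0,0.0516,0,0,0],[-0.0934,0,0.0516,0,0,0],[-0.0879,0,0.0515,0,0,0],[-0.0824,0,0.0517,0,0,0],[-0.0769,0,0.0521,0,0,0],[-0.0715,0,0.0529,0,0,0],[-0.0661,0,0.0539,0,0,0],[-0.0607,0,0.0552,0,0,0],[-0.0554,0,0.0568,0,0,0],[-0.0503,0,0.0586,0,0,0],[-0.0452,0,0.0608,0,0,0],[-0.0402,0,0.0632,0,0,0],[-0.0354,0,0.0658,0,0,0]]])

```text
clock: 13.5
tcp_pos: [0.5531, 0.0918, 0.2241]
tcp_rot: [-2.811, -1.402, 0.0]
force: [-0.5, -1.4, 0.4]
grip_width: -0.0002
```

Request:
carry_out(plan=[[[0.0047,0,0.0029,0,0,0],[0.0092,0,0.0061,0,0,0],[0.0135,0,0.0094,0,0,0],[0.0177,0,0.013,0,0,0],[0.0217,0,0.0168,0,0,0],[0.0255,0,0.0208,0,0,0],[0.0273,0,0.0229,0,0,0],[0.0273,0,0.0229,0,0,0],[0.0273,0,0.0229,0,0,0]]])

```text
clock: 14.4
tcp_pos: [0.5694, 0.1134, 0.2016]
tcp_rot: [-2.811, -1.402, -0.0]
force: [0.2, 0.3, -0.7]
grip_width: 0.0002
```

```bash
python3 look.py 9 2>/dev/null
```

```text
t 14.4 tcp in wheel frame mm [-0.1 68.1 26.6] q [0.2  0.38 0.22 1.4  0.   2.41] [ 0.16227656  0.31520588 -0.69045881]
scene phase mod60 -5.5474563105635655 0.963 477
 red 83 -6.816941669118143
top phase mod60 -3.9656500098896506 0.988 187
 base ((516.7669067382812, 1.401031494140625), (94.05679321289062, 68.82315826416016), 53.361968994140625)
```

View pics/scene9z.png

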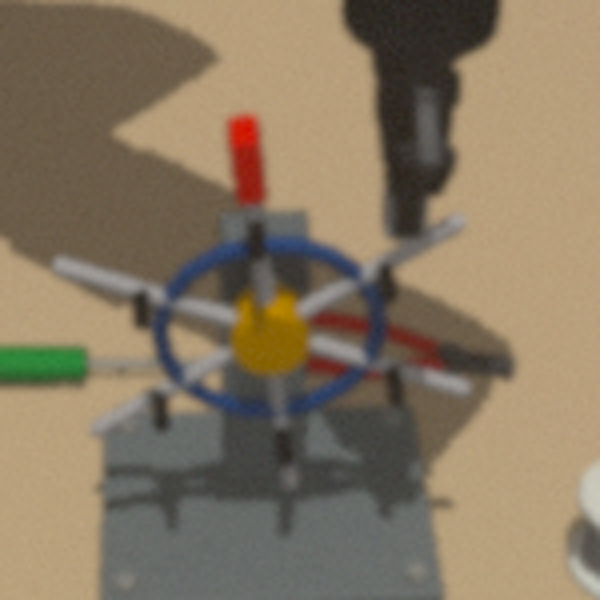

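The clip is at about −5.5°, so I'll push a little more and then lift clear.

Request:
carry_out(plan=[[[0.002,0,0.0026,0,0,0],[0.004,0,0.0053,0,0,0],[0.006,0,0.008,0,0,0],[0.006,0,0.008,0,0,0],[0.006,0,0.008,0,0,0],[0.006,0,-0.03,0,0,0],[0.006,0,-0.08,0,0,0],[0.006,0,-0.11,0,0,0],[0.006,0,-0.11,0,0,0]]])

```text
clock: 15.4
tcp_pos: [0.5742, 0.1183, 0.3158]
tcp_rot: [2.81, 1.402, 0.01]
force: [0.4, -0.5, 0.1]
grip_width: 0.0003
```

```bash
python3 look.py 10 2>/dev/null; python3 - <<'E'
from rig import bot
from h import *
c=bot.camera_params('scene')
for a in(-4,-2,0,2,4):
    print(a,((proj(c,[spoke(np.radians(a+b),.125) for b in(60,120,180,240,300)])-[260,120])*4).round().tolist(),((proj(c,spoke(np.radians(a),.135))-[260,120])*4).round())
E
```

```text
t 15.4 tcp in wheel frame mm [  0.7  75.  140.8] q [0.2  0.43 0.58 1.71 0.   2.42] [ 0.40788759 -0.49373946  0.11506472]
scene phase mod60 -0.7170671062665139 0.956 608
 red 87 -1.6063528109260972
top phase mod60 1.4199108569351138 0.99 150
 base ((523.841796875, -24.94925308227539), (107.96183013916016, 64.74134826660156), 12.995301246643066)
-4 [[470.0, 221.0], [467.0, 393.0], [284.0, 485.0], [88.0, 426.0], [57.0, 256.0]] [[254. 124.]]
-2 [[474.0, 226.0], [463.0, 398.0], [276.0, 486.0], [83.0, 421.0], [60.0, 250.0]] [[263. 124.]]
0 [[477.0, 231.0], [459.0, 403.0], [269.0, 486.0], [79.0, 416.0], [64.0, 244.0]] [[273. 123.]]
2 [[481.0, 237.0], [454.0, 408.0], [262.0, 486.0], [75.0, 412.0], [68.0, 238.0]] [[282. 123.]]
4 [[484.0, 243.0], [450.0, 413.0], [254.0, 486.0], [71.0, 407.0], [72.0, 233.0]] [[292. 123.]]
```

View pics/scene10z.png

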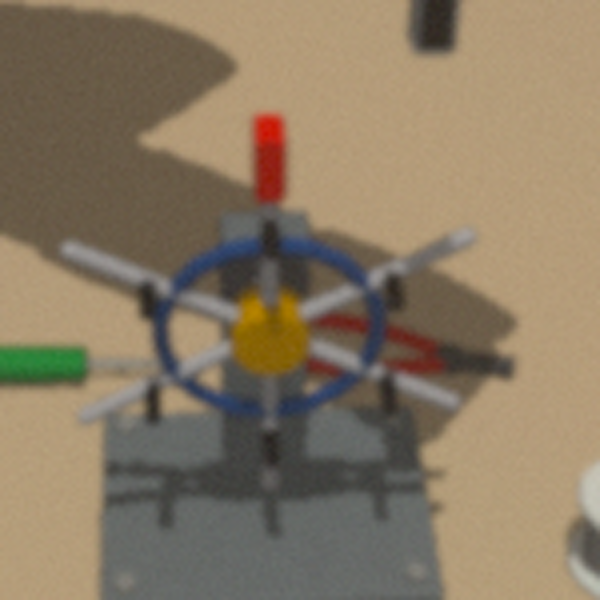

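The clip reads about −1° (crop tip 269,118). I'll back the arm off and do a last check from the top, including the base and the bystanders.

Request:
carry_out(plan=[[[0.03,0,-0.02,0,0,0],[0.06,0.03,-0.02,0,0,0],[0.09,0.07,-0.02,0,0,0],[0.12,0.11,-0.02,0,0,0],[0.15,0.15,-0.02,0,0,0],[0.18,0.19,-0.02,0,0,0],[0.2,0.23,-0.02,0,0,0],[0.2,0.27,-0.02,0,0,0],[0.2,0.27,-0.02,0,0,0],[0.2,0.27,-0.02,0,0,0]]])

```text
clock: 16.5
tcp_pos: [0.6907, 0.1017, 0.2962]
tcp_rot: [2.81, 1.401, 0.006]
force: [-0.5, 0.2, 0.5]
grip_width: 0.0003
```

```bash
python3 look.py 11 2>/dev/null; python3 - <<'E'
from rig import bot
import numpy as np
from scipy import ndimage
import cv2
a=cv2.imread('pics/top0.png').astype(int);b=cv2.imread('pics/top11.png').astype(int)
d=cv2.blur(np.abs(a-b).max(2).astype(np.float32),(5,5))>35
cv2.imwrite('pics/diff.png',(d*255).astype(np.uint8))
E
```

```text
t 16.5 tcp in wheel frame mm [103.8 131.8 121.2] q [ 0.15  0.88  1.35  2.04 -0.    2.36] [-0.49577328  0.22502174  0.46726734]
scene phase mod60 -0.714160741474589 0.955 605
 red 93 -1.8872778920141806
top phase mod60 nan nan 0
 base ((0.0, 0.0), (0.0, 0.0), 0.0)
```

View pics/top11.png

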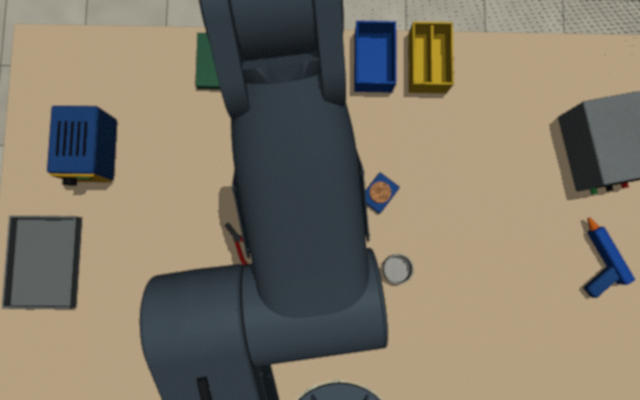

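View pics/scene11.png

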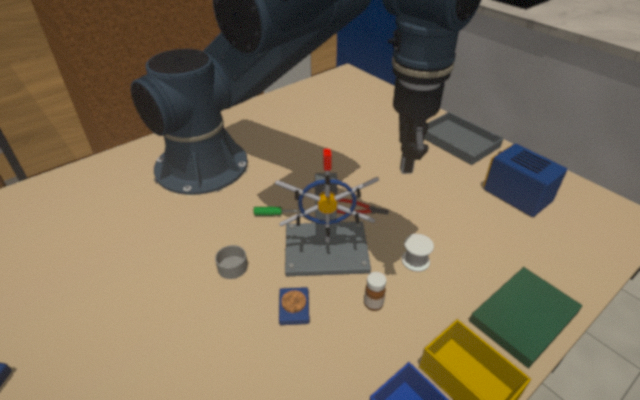

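The scene view shows the clip up (327,150 to 327,170) and everything in its place. The arm is at the edge of its joint range and blocks the top view, so I'll bring it back over to the side.

Request:
carry_out(plan=[[[0,-0.02,0,0,0,0],[0.02,-0.04,0,0,0,0],[0.05,-0.06,0,0,0,0],[0.08,-0.09,0,0,0,0],[0.11,-0.12,0,0,0,0],[0.13,-0.15,0,0,0,0],[0.15,-0.19,0,0,0,0],[0.17,-0.23,0,0,0,0],[0.19,-0.27,0,0,0,0],[0.2,-0.31,0,0,0,0],[0.2,-0.35,0,0,0,0],[0.2,-0.35,0,0,0,0]]])

```text
clock: 17.8
tcp_pos: [0.518, 0.4683, 0.2941]
tcp_rot: [-2.807, -1.409, -0.002]
force: [0.8, -0.3, 0.1]
grip_width: 0.0
```

```bash
python3 look.py 12 2>/dev/null
```

```text
t 17.8 tcp in wheel frame mm [-254.8  320.6  119.1] q [0.74 0.89 1.35 2.04 0.   2.95] [ 0.78524592 -0.31516552  0.093178  ]
scene phase mod60 -0.7074090433759811 0.956 608
 red 94 -1.4878730419102961
top phase mod60 -0.7422647720823483 0.967 422
 red 20 -2.8185584050474946
 base ((530.59326171875, 57.627685546875), (200.44384765625, 205.2938690185547), 53.0624885559082)
```

View pics/top12.png

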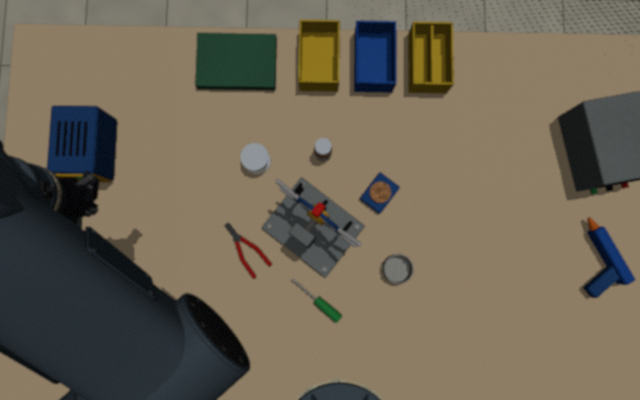

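View pics/scene12.png

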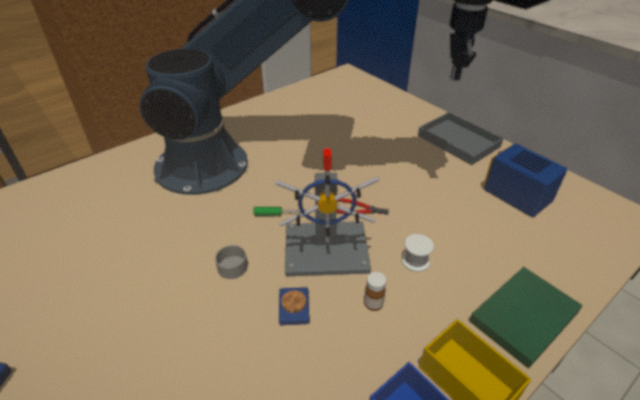

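The clip is at −1° in both views, and the stand and bystanders are at the same pixels as at the start. Two joints are sitting at their range ends, so I'll back off before handing in.

Request:
carry_out(plan=[[[-0.03,-0.006,0,0,0,0],[-0.06,-0.012,0,0,0,0],[-0.09,-0.018,0,0,0,0],[-0.12,-0.024,0,0,0,0],[-0.12,-0.024,0,0,0,0],[-0.12,-0.024,0,0,0,0],[-0.12,-0.024,0,0,0,0]]])

```text
clock: 18.6
tcp_pos: [0.4299, 0.381, 0.2947]
tcp_rot: [2.812, 1.4, 0.003]
force: [0.2, 1.2, -0.1]
grip_width: -0.0001
```

```bash
python3 look.py 13 2>/dev/null; python3 - <<'E'
from rig import bot
s=bot.sense();print(s['qvel'],s['q'])
print(bot.job_done())
E
```

```text
t 18.6 tcp in wheel frame mm [-272.6  198.   119.7] q [ 0.73  0.39  0.47  1.64 -0.    2.94] [ 0.18763772  1.15912149 -0.06521171]
scene phase mod60 -0.6848224464394502 0.955 604
 red 85 -1.0983112566374915
top phase mod60 -0.6640853875372178 0.965 426
 red 20 -2.5978540219986455
 base ((530.57861328125, 57.48921203613281), (200.23646545410156, 205.35992431640625), 53.034019470214844)
[ 0.00575767  0.03153082  0.02544889  0.00052247 -0.00097962  0.00272274] [ 7.26523733e-01  3.99004931e-01  4.73323200e-01  1.64388551e+00
 -1.18578041e-03  2.94376999e+00]
the job is handed in; nothing more can be done
None
```

I turned the wheel about 175° in three light pushes on successive top spokes with the shut fingertips. I then lifted clear and handed the job in at about 18.7 s of the 54 s allowed. No verdict was reported.

**Last checks:**
- **Clip:** the spoke fit put it at about −0.7° in both the scene and top views; the red pixels alone gave −1.1° and −2.6°. All are within the 6° limit, and the reading held steady after I let go.
- **Stand and bystanders:** by eye they are where they were at the start in both views. I computed no distances for the bystanders.
- **Forces:** the wrist readings after each move never passed about 2.5 N. I did not see the peaks during a move.

**What disagreed or went wrong:**
- **Fingertip position:** the real fingertips ended about 39 mm short of the reported TCP in the pictures. My first sweep passed over the spoke without touching it, and I corrected the offset from the camera.
- **Retreat move:** I first backed off the wrong way, and joints 3 and 4 reached the ends of their ranges. I moved them off before handing in and did not check whether they went past.
- **Base outline:** the final automatic fit read 200 × 205 mm instead of 200 × 160. I think other parts in its search area spoiled it. Its 53° angle matched the start, but I relied on the pictures for the stand's position.

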